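# Hook the hanger arm into the slotted upright

## Task

Pick up the steel hanger arm and hang it on the slotted upright: feel for the upper two slots with its two hook tabs, press the tabs in until the back plate lies flat on the panel, then press the arm down until it clicks past the catch and sits fully home, and only then let go. Be firm but gentle: the upright must never take more than 30 N, and the mug, jar, shaker and box stay where they are.

Things in the scene. Friction and masses are not known exactly. Their poses are not given: they have to be found in the camera images.
- hanger: Loose steel hanger arm, 0.14-0.24 kg: an inverted U standing on its two end plates. Origin: centre of its underside; z up, x towards the two hook tabs. Sizes in mm. Back plate (rear face x=+55) and front plate (front face x=-55): each 5 thick, 44 wide, 70 high, joined at the top by a bar. The tabs stand out from the rear face, one 36 below the other.
- grip_bar (a point): Middle of the hanger's bar (hanger frame 0, 0, 62), to pinch across its width. The bar lies along x, 110 long, 24 wide (y), 16 high (54 to 70 above the origin); below it is open.
- upper_tab (a point): Hanger frame 55, 0, 50: on the back plate's rear face, under the middle of the upper tab's neck. Neck and lip: 7.5 wide, neck 8 high. Behind it a lip hangs to 11 below the neck's underside, gap of 6.5 between rear face and lip. The lip's rounded nose reaches 12.5 from the rear face, centred 8 below the neck's underside.
- lower_tab (a point): The same point of the lower tab, which has the same shape (hanger frame 55, 0, 14). It goes into the middle slot when the upper tab goes into the top slot.
- slot_stand: Slotted upright fixed to the worktop. Origin: on the worktop under the panel's front face, midway between the posts; x points into the panel, away from the robot; z up. Base plate 100x144x10 (x -35 to 65). Posts 12 wide at y=+-60, 162 high, front at x=0. Between them an aluminium panel 80 wide, 5 thick, top at 157, front face x=0, with one central column of three slots.
- top_slot (a point): Stand frame 0, 0, 122: front face, height of the top slot's lower edge, midway between the POSTS; axes of the stand. Slots: 10.5 wide, 23 high, lower edges at 50, 86, 122. The panel with its slots is clamped up to 12 left or right of the middle (y), differently each time and not reported: press the lips on the face with 3 to 8 N and slide sideways till they drop in. The panel does not give.
- catch_point (a point): Stand frame 9.5, 0, 120.5: a sprung round catch behind the panel, shifted with the slots. To enter, the neck undersides must be 11 to 15 (best 13) above the slots' lower edges. With the back plate flat on the panel, press straight down: in the first 4 mm the catch resists with 5 to 10 N, then yields and 3 to 5 mm above home snaps over the upper lip's nose; at home the stop is hard.
- slot_foot (a point): Stand frame 0, 0, 50: lower edge of the lowest slot, not used. Home: the tabs' necks rest on the lower edges of the top and middle slots, back plate flat on the panel; upper_tab then has the x and z of top_slot and a y within 14 of it; let go, it may sag 2 degrees.
- mug: White tea mug, 82 x 114 x 91 mm, upright; leave alone. Origin at its underside.
- pepper: Wooden shaker, 44 mm across, 95 high; leave alone. Origin at the centre of its underside.
- jam: Jam jar, 69 mm across, 99 high; leave alone. Origin at the centre of its underside.
- biscuits: Small carton, 71 x 126 x 76 mm; leave alone. Origin at the centre of its underside.

How it is judged:
On the way, in this order (a step that is already met when the one before it is completed fails the run):
1. the tabs are pressed into the upper two slots, back plate within 3 mm of the panel, the arm still 5 to 17 mm above home (x of upper_tab in the frame of top_slot between -0.003 and 0.003 m and z of upper_tab in the frame of top_slot between 0.005 and 0.017 m), for 0.05 s.
2. the arm is pressed down home (within 2.5 mm) while the gripper is still on it (z of upper_tab in the frame of top_slot below 0.0025 m and x of upper_tab in the frame of top_slot above -0.003 m and contact force between the fingers and hanger above 1 N), for 0.1 s.
At the end, for the whole second after the job is handed in: The hanger arm hangs released and still in the upper two slots: upper_tab level with top_slot within 3 mm in depth, 2.5 mm in height and 15 mm sideways, upright within 0.07 rad (x of upper_tab in the frame of top_slot between -0.003 and 0.003 m and z of upper_tab in the frame of top_slot between -0.0025 and 0.0025 m and y of upper_tab in the frame of top_slot between -0.015 and 0.015 m and angle between hanger's own z axis and vertical below 0.07 rad and linear speed of hanger below 0.02 m/s); the robot touches nothing.
It fails at once if the upright takes more than 30 N (contact force between slot_stand and anything else above 30 N).
It fails at once if a bystander is moved more than 20 mm (distance of any of mug, pepper, jam, biscuits from where it was at the start of the episode above 0.02 m).
It also fails if it takes over 72 s, if anything falls off the work surface, if the arm or the gripper's body presses on something with over 40 N, if the wrist force passes 120 N, or if a joint passes its speed limit or range.

## Robot

A 6-joint arm with a two-finger parallel gripper is mounted at the origin on a cart in front of the work surface, level with it; the furniture and walls round the work are solid. World frame = base frame: x ahead of the robot, y to its left, z up, the work surface at z = 0. Lengths are in m, angles in rad, forces in N, time in s.
With the tool pointing down it reaches from about 0.35 to 0.975 m from the base axis. Payload 4.9 kg.
Tool frame: the origin (TCP) lies on the centre line of the jaws, within the pads' length; the fingertips stand 25 mm ahead of it and the grasp point (between the pads) lies 6 mm ahead of it; z points along the fingers, y is the line along which they close (so a half turn about z gives the same grasp; the last joint's range is limited). The gripper opens to 85 mm and grips with 20 to 120 N. Pads are 22 mm wide; open, the fingers measure 114 mm over their backs; the gripper's body (76 mm by 85 mm) begins 54 mm behind the grasp point. The pads swing forward as they close: fully open they stand 13 mm farther back than shut.
Start: joints at [-1.316, 0.053, 1.613, -0, 1.476, -0.119], TCP at [0.228, -0.582, 0.227] pointing down, gripper open.
Joint ranges: [-3.01, 3.01], [-1.01, 2.22], [0.06, 2.58], [-1.02, 4.17], [0.09, 2.62], [-3.14, 3.14]. Speed limits (rad/s): [2.57, 2.57, 3.14, 3.14, 3.14, 3.14].

## Interface

Orientations are given as [roll, pitch, yaw] about the fixed x, y, z axes, in that order (R = Rz(yaw) Ry(pitch) Rx(roll)).
In Python, from rig import env, effector, vision gives the robot as it stands. Calls block until the motion is done:
- env.move_pose(position, orientation): joint-space move of the TCP to a pose.
- env.servo_line(position, rotation=None, vel=0.15): straight line of the TCP; rotation=None keeps the orientation; vel is the mean speed in m/s.
- env.move_joints(angles): joint-space move.
- effector.command_gripper(opening, strength=None): finger opening in m; strength is the grip in N (None keeps the last); returns when the fingers have stopped.
- env.hold(seconds).
- env.inverse_kinematics(position, orientation): joint angles nearest the present ones, or None.
- vision.capture(name): name is "scene" or "top" or "wrist"; returns the picture (420x560x3 uint8, blue, green, red); there is no depth.
- vision.calibration(name): a dict with "fovy" (degrees; the focal length in pixels is half the picture's height over the tangent of half this angle, whatever the lens; pixels are square), "cx", "cy" (the principal point, pixels), "eye" and "orientation" of the camera in the world. Camera axes: x right, y up, looking along -z (the intrinsics and any distortion apply to the point x, -y, -z); pixel columns grow to the right and rows downward; lengths in m; the calibration is good to about 2 mm. A picture is of the moment at which its call begins: read the wrist's pose just before it. calibration takes no time and is no camera call; for the wrist camera it gives the pose at the moment of the call.
A pose or a line that the arm cannot do raises env.MotionError and nothing moves.
- env.job_done(): hands the job in; it is judged then, once.
Readings, each from a call of its own:
- env.get_time_s(): time.
- env.get_joint_positions(): joint angles.
- env.get_dq(): joint speeds.
- env.get_joint_torque(): joint torques, N m.
- env.get_ee_pos(): TCP position.
- env.get_tool_rot(): TCP orientation.
- env.get_wrist_force(): force on the tool from outside, world axes, zero at the start.
- env.get_wrist_torque(): the same for the moment, N m.
- env.get_width(): finger opening in m.
- env.get_finger_force(): force on a finger pad.
Only numpy, scipy, OpenCV 4.12 (cv2) and the standard library are available. Lean on these libraries where they do the work, as an engineer would, in place of code of your own. Each camera call takes 0.05 s, during which the arm holds its last target. There are 200 camera calls.

## Working session

There is one attempt and no reset: what is moved stays moved. The work goes in short steps, each a Python script; the robot and the scene stay as the last script left them, time stands still between calls to the robot, and variables do not carry over. Pictures are saved under pics/ and viewed, at most 10 in all, crops included, and the job is handed in when it is done.

```bash
ls; mkdir -p pics
python3 - <<'E'
from rig import env, effector, vision
import cv2
for n in ("scene","top"):
    im=vision.capture(n); cv2.imwrite(f"pics/{n}0.png",im); print(n,vision.calibration(n))
print(vision.calibration("wrist"),env.get_time_s(),env.get_tool_rot(),env.get_wrist_force())
E
```

```text
pics
scene {'fovy': 45.61610486695161, 'cx': 283.4949389124984, 'cy': 201.3438993817106, 'eye': array([-0.25139858,  0.55297293,  0.70548291]), 'orientation': array([ 0.97471153, -0.02009385, -2.0635242 ])}
top {'fovy': 46.74576277076692, 'cx': 279.582971668592, 'cy': 210.7170138190453, 'eye': array([0.30407875, 0.10001287, 1.20768886]), 'orientation': array([ 0.1963946 ,  0.00307797, -1.58031519])}
{'fovy': 63.71196452649532, 'cx': 276.9989449040539, 'cy': 214.29760249668976, 'eye': array([ 0.3004342 , -0.5523262 ,  0.37170533]), 'orientation': array([-3.08573652e-01,  8.54881529e-04, -1.19696768e+00])} 0.1 [-3.13971400e+00 -2.45922675e-04  3.73768803e-01] [-0.72390163 -0.57677471 -0.3310376 ]
```

View pics/top0.png

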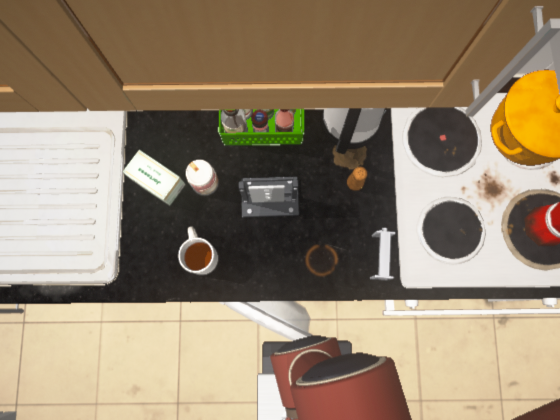

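View pics/scene0.png

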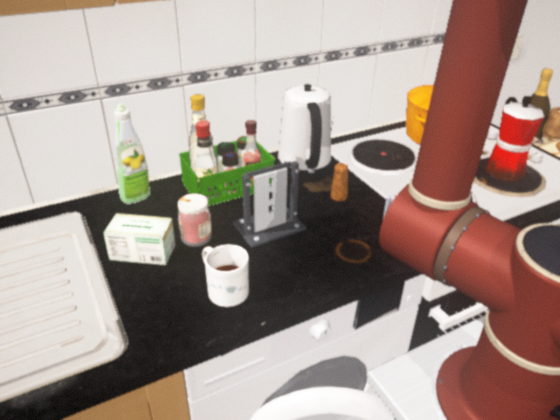

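The top view shows the hanger at about (383,254), with its bar running roughly up and down the image. The stand is at about (270,196), the mug at (198,255), the jar at (202,178), the box at (154,176) and the shaker at (357,178). Next I'll take close-ups.

```bash
cat > h.py <<'E'
import numpy as np, cv2
from scipy.spatial.transform import Rotation as R
from rig import env, effector, vision
def ray(c,uv):
    f=210/np.tan(np.radians(c["fovy"]/2)); M=R.from_euler("xyz",c["orientation"]).as_matrix()
    d=M@np.array([(uv[0]-c["cx"])/f,-(uv[1]-c["cy"])/f,-1]); return np.array(c["eye"]),d/np.linalg.norm(d)
def onz(c,uv,z):
    e,d=ray(c,uv); return e+d*(z-e[2])/d[2]
def proj(c,p):
    f=210/np.tan(np.radians(c["fovy"]/2)); M=R.from_euler("xyz",c["orientation"]).as_matrix()
    q=M.T@(np.array(p)-c["eye"]); return np.array([c["cx"]-f*q[0]/q[2],c["cy"]+f*q[1]/q[2]])
E
python3 - <<'E'
from h import *
c=vision.calibration("top")
for n,uv,z in [("hang",(383,254),.07),("stand",(270,183),.16),("mug",(198,255),.09),("jam",(202,170),.099),("box",(154,176),.076),("pepper",(357,175),.095)]: print(n,onz(c,uv,z).round(3))
w=vision.capture("wrist")
im=cv2.imread("pics/top0.png")
a=cv2.resize(im[215:290,350:420],None,fx=5.5,fy=5.5,interpolation=cv2.INTER_CUBIC)
b=cv2.resize(im[165:225,230:310],None,fx=5,fy=5,interpolation=cv2.INTER_CUBIC)
out=np.zeros((600,800,3),np.uint8)
out[:a.shape[0],:a.shape[1]]=a; out[:b.shape[0],400:400+b.shape[1]]=b
s=cv2.resize(w,(373,280)); out[310:590,420:793]=s
cv2.imwrite("pics/c1.png",out); cv2.imwrite("pics/w0.png",w)
E
```

```text
hang [ 0.425 -0.14   0.07 ]
stand [0.576 0.122 0.16 ]
mug [0.424 0.29  0.09 ]
jam [0.625 0.284 0.099]
box [0.618 0.403 0.076]
pepper [ 0.61  -0.083  0.095]
```

View pics/c1.png

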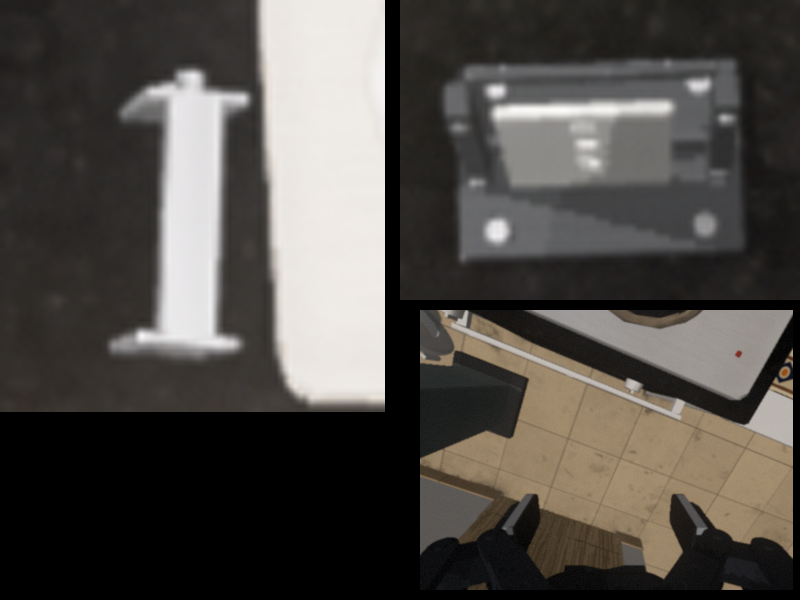

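Crop 1 shows the tabs pointing away from the robot (+x) and the hanger almost square to the world axes. In the stand crop the panel sits slightly left (+y) of the middle of the posts. Next I'll take wrist views of the stand and then the hanger.

Run:
```python
from h import *
import json
def snap(n):
    c=vision.calibration("wrist"); w=vision.capture("wrist"); cv2.imwrite(f"pics/{n}.png",w)
    json.dump({k:(v.tolist() if hasattr(v,"tolist") else v) for k,v in c.items()},open(n+".json","w")); return w
env.move_pose([.42,.12,.22],[np.pi,-.5,0]); a=snap("ws")
env.move_pose([.38,-.14,.20],[np.pi,0,0]); b=snap("wh")
print(env.get_time_s(),env.get_tool_rot(),env.get_ee_pos())
cv2.imwrite("pics/c2.png",np.hstack([cv2.resize(a,(400,300)),cv2.resize(b,(400,300))]))
```

```text
3.8417 [-3.14147770e+00 -4.59197693e-04  1.30604517e-03] [ 0.38014552 -0.13914897  0.19993716]
```

View pics/c2.png

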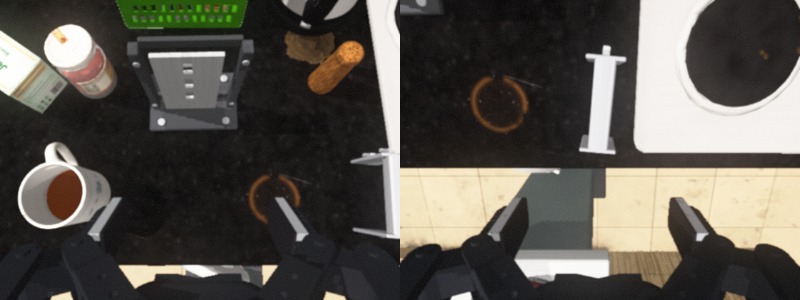

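The stand fills (175–355, 48–185) in `ws` and the hanger (255–325, 55–220) in `wh`. I'll enlarge both with a pixel grid.

Run:
```python
import cv2,numpy as np
out=np.zeros((600,800,3),np.uint8)
def put(f,x0,x1,y0,y1,s,ox):
    a=cv2.resize(cv2.imread(f)[y0:y1,x0:x1],None,fx=s,fy=s,interpolation=cv2.INTER_NEAREST)
    for v in range(-(-x0//20)*20,x1,20): cv2.putText(a,str(v),((v-x0)*s,9),0,.32,(0,255,255)); a[::6,(v-x0)*s]=(0,255,255)
    for v in range(-(-y0//20)*20,y1,20): cv2.putText(a,str(v),(0,(v-y0)*s),0,.32,(0,255,0)); a[(v-y0)*s,::6]=(0,255,0)
    out[:a.shape[0],ox:ox+a.shape[1]]=a
put("pics/ws.png",175,360,45,190,3,0); put("pics/wh.png",248,328,55,225,3,558)
cv2.imwrite("pics/c3.png",out)
```

```text
(no output)
```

View pics/c3.png

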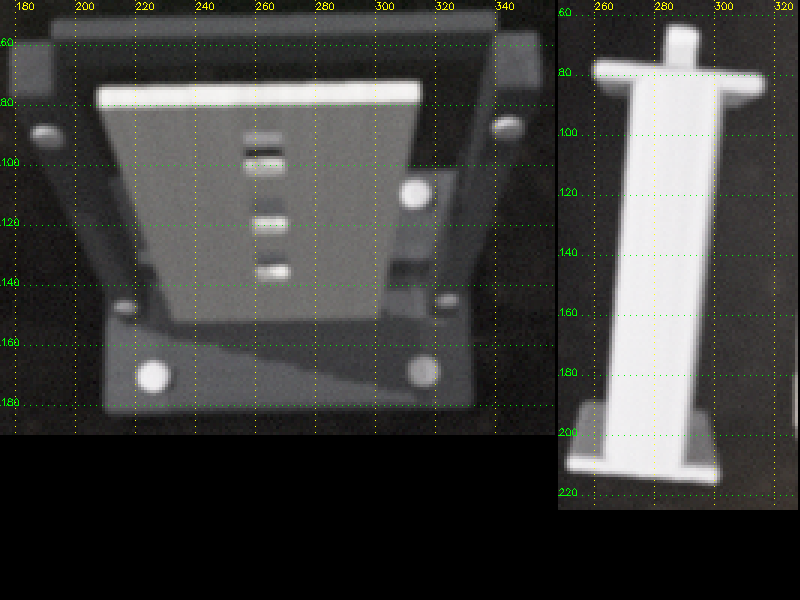

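The hanger's top corners in `wh` are rear (260,75.7)/(316.7,80.3) and front (251,211.7)/(301.7,215.7). In `ws` the front edges of the post tops run (180–192.5, 76.7) and (341.5–355.7, 74), and the panel's top front edge runs (208,81)–(315,79.3). The top slot spans columns 256–269.

Run:
```python
from h import *
import json
H=json.load(open("wh.json"));S=json.load(open("ws.json"))
r=[onz(H,p,.07) for p in [(260,75.7),(316.7,80.3)]];f=[onz(H,p,.07) for p in [(251,211.7),(301.7,215.7)]]
print("rear",r,"front",f)
rm=sum(r)/2;fm=sum(f)/2;d=rm-fm;print("centre",(rm+fm)/2,"yaw",np.arctan2(d[1],d[0]),"len",np.linalg.norm(d),np.linalg.norm(r[0]-r[1]),"yaw2",[np.arctan2((a-b)[1],(a-b)[0])-np.pi/2 for a,b in(r,f)])
b=[sum(onz(H,(u,v),.07) for u in uu)/2 for uu,v in [((272.5,302),87),((264,289.5),205)]];print("bar",b,np.arctan2(*(b[0]-b[1])[1::-1]))
p=[onz(S,q,.162) for q in [(180,76.7),(192.5,76.7),(341.5,74),(355.7,74)]];print("posts",p)
L=(p[0]+p[1])/2;Q=(p[2]+p[3])/2;print("mid",(L+Q)/2,"sep",np.linalg.norm(L-Q),"yaw",np.arctan2(*(L-Q)[1::-1])-np.pi/2)
a=[onz(S,q,.157) for q in [(208,81),(315,79.3)]];print("panel",a,sum(a)/2,np.arctan2(*(a[0]-a[1])[1::-1])-np.pi/2)
# intersect slot column with panel plane
m=sum(a)/2;t=a[0]-a[1];n=np.array([t[1],-t[0],0]);n/=np.linalg.norm(n)
for q in [(262.8,91),(262.8,100),(264.5,120),(266,136)]:
    e,dd=ray(S,q);print("slot",e+dd*(n@(m-e))/(n@dd))
```

```text
rear [array([ 0.48007549, -0.12610811,  0.07      ]), array([ 0.47684021, -0.16911567,  0.07      ])] front [array([ 0.37238119, -0.11680166,  0.07      ]), array([ 0.36879344, -0.16013314,  0.07      ])]
centre [ 0.42452258 -0.14303964  0.07      ] yaw -0.08457058325371941 len 0.10825744557863907 0.04312907665464431 yaw2 [np.float64(-0.0750843643290513), np.float64(-0.08260925936882435)]
bar [array([ 0.47206891, -0.14679585,  0.07      ]), array([ 0.37832641, -0.13876854,  0.07      ])] -0.08542304514194929
posts [array([0.56380702, 0.19091208, 0.162     ]), array([0.56380566, 0.1817884 , 0.162     ]), array([0.56597459, 0.07289589, 0.162     ]), array([0.56597314, 0.06250296, 0.162     ])]
mid [0.5648901  0.12702483 0.162     ] sep 0.11867061041415877 yaw 0.018266124965523378
panel [array([0.56352731, 0.1714604 , 0.157     ]), array([0.56491236, 0.09175531, 0.157     ])] [0.56421983 0.13160785 0.157     ] 0.01737550499223861
slot [0.56422586 0.13126082 0.14225651]
slot [0.56421639 0.13180628 0.12870379]
slot [0.56421896 0.13165819 0.09307739]
slot [0.56422405 0.13136547 0.05743895]
```

The fits agree well: the lengths come out at 108, 43, 118.7 and 79.7 mm against 110, 44, 120 and 80. The hanger centre is (0.4245, −0.143) with yaw −0.084. The panel face is at x≈0.5642 with yaw 0.018, and the slot column is at y≈0.1316. Next I'll grasp, lift and move up in front of the panel.

```bash
cat >> h.py <<'E'
YAW=.0178; P=np.array([.5642,.1316]); ex=np.array([np.cos(YAW),np.sin(YAW)]); ey=np.array([-ex[1],ex[0]])
ZH=.068+.072   # TCP height with the hanger home
def pose(d,s,h): # rear face d past the panel, s sideways, h above home
    return np.r_[P+(d-.055)*ex+s*ey, ZH+h]
def go(d,s,h,vel=.02): env.servo_line(pose(d,s,h),vel=vel)
def where():
    e=env.get_ee_pos(); q=e[:2]-P; return np.array([q@ex+.055,q@ey,e[2]-ZH])*1000
def force():
    f=np.mean([env.get_wrist_force() for _ in range(1)],0); return np.array([f[:2]@ex,f[:2]@ey,f[2]])
E
python3 - <<'E'
from h import *
y=-.084
effector.command_gripper(.06)
env.move_pose([.4245,-.143,.15],[np.pi,0,y]); env.servo_line([.4245,-.143,.068])
effector.command_gripper(0.0,strength=80); env.hold(.2)
print(env.get_width(),env.get_finger_force(),env.get_ee_pos(),force(),env.get_time_s())
env.servo_line([.4245,-.143,.24]); 
env.move_pose(pose(-.06,0,.1),[np.pi,0,YAW]); go(-.03,0,.013,.08); env.hold(.4)
F=force(); np.save("f0.npy",F)
print(where(),F,env.get_tool_rot(),env.get_width(),env.get_time_s())
c=vision.calibration("wrist"); w=vision.capture("wrist"); cv2.imwrite("pics/g1.png",w); t=vision.capture("scene"); 
cv2.imwrite("pics/g.png",np.hstack([cv2.resize(w[:,100:460],(400,467)),cv2.resize(t[130:300,180:350],(400,400))[:467] if 0 else cv2.copyMakeBorder(cv2.resize(t[130:300,180:350],(400,400)),0,67,0,0,0)]))
E
```

```text
0.00011533139450759686 0.0 [ 0.42446266 -0.14298742  0.067944  ] [-1.19766057  0.50619277  0.55352753] 6.0917
[-2.99667291e+01 -2.20066427e-03  1.31411524e+01] [-0.1800689   0.61829434  0.1764334 ] [-3.14156641e+00 -2.71324440e-04  1.77674162e-02] -0.00016021957234686537 10.15
```

View pics/g.png

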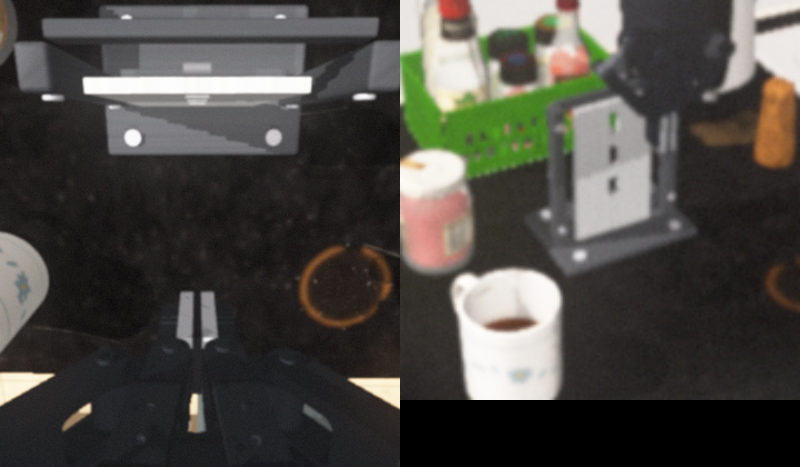

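The gripper closed empty (width 0), and the wrist view shows no hanger. I need to see where it is now.

Run:
```python
from h import *
import json
effector.command_gripper(.07)
go(-.06,0,.1,.15)
env.move_pose([.38,-.14,.20],[np.pi,0,0])
c=vision.calibration("wrist"); w=vision.capture("wrist"); cv2.imwrite("pics/wh2.png",w)
json.dump({k:(v.tolist() if hasattr(v,"tolist") else v) for k,v in c.items()},open("wh2.json","w"))
t=vision.capture("top"); cv2.imwrite("pics/t2.png",t)
print(env.get_time_s(),env.get_ee_pos(),env.get_width())
a=cv2.resize(w[:,100:460],None,fx=1.3,fy=1.3); b=cv2.resize(t[205:300,340:425],None,fx=3.8,fy=3.8)
out=np.zeros((560,800,3),np.uint8); out[:a.shape[0],:a.shape[1]]=a; out[:b.shape[0],470:470+b.shape[1]]=b[:,:330]
cv2.imwrite("pics/g2.png",out)
```

```text
12.8667 [ 0.38051832 -0.13921209  0.20008472] 0.07014474921630025
```

View pics/g2.png

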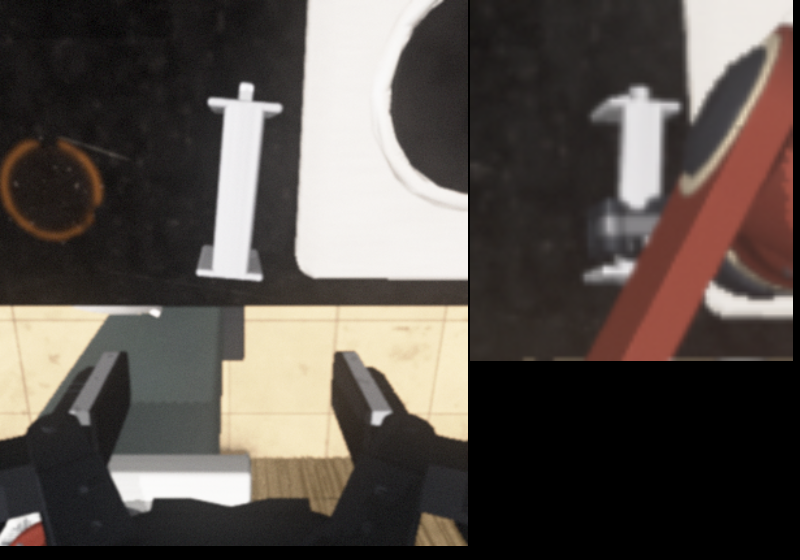

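The hanger hasn't moved: its corners are at the same pixels. The fingers must have closed without engaging it, so I'll go back down and close in stages, taking a picture with the fingers around the bar.

Run:
```python
from h import *
y=-.084
env.move_pose([.4245,-.143,.13],[np.pi,0,y]); env.servo_line([.4245,-.143,.068])
print(env.get_ee_pos(),force(),env.get_width())
w=vision.capture("wrist"); s=vision.capture("scene")
for o in (.05,.035,.026,.020):
    effector.command_gripper(o,strength=40); env.hold(.1); print(o,env.get_width(),env.get_finger_force(),force(),env.get_time_s())
w2=vision.capture("wrist");t2=vision.capture("top")
f=lambda a:cv2.resize(a,(400,300))
cv2.imwrite("pics/g3.png",np.vstack([np.hstack([f(w),f(w2)]),np.hstack([f(s[150:285,280:460]),f(t2[200:300,310:443])])]))
```

```text
[ 0.42529343 -0.14354482  0.06968533] [ 0.64779293 -0.05608787 -0.22454986] 0.07033674671143733
0.05 0.04964202465261797 0.0 [ 0.51287555  0.1102012  -0.03289671] 14.3917
0.035 0.03463663344983404 0.0 [ 0.17359117 -0.29694398  0.2998151 ] 14.7917
0.026 0.025714602662029126 0.0 [ 0.6325001  -0.00877225  0.68574375] 15.15
0.02 0.020117776777195853 0.0 [-0.47765772  0.27960662  0.10230282] 15.4833
```

View pics/g3.png

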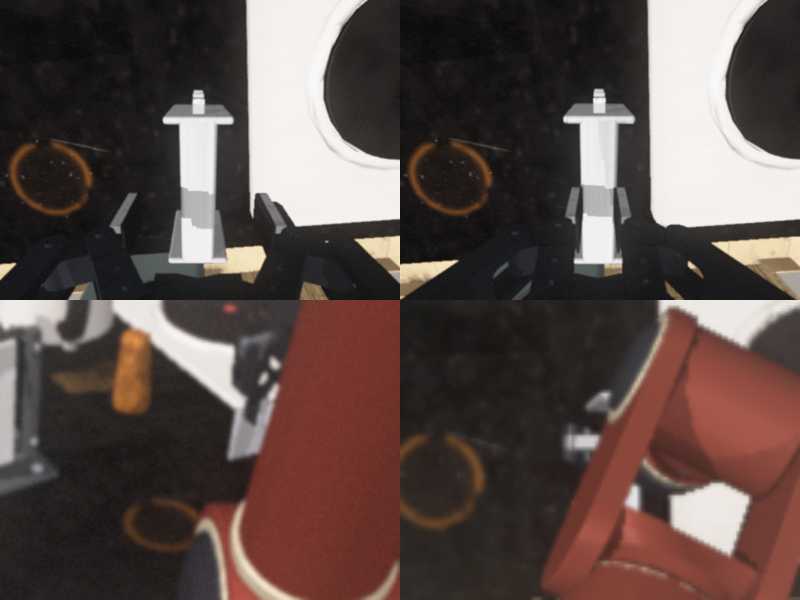

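Both views show the gap between the fingers (inner faces at columns 577–620) at a larger scale than the bar. So the fingertips are closer to the camera, above the bar. They sit roughly 25 mm higher than the description says, which also explains the empty close. I'll regrasp about 27 mm lower, watching the force on the way down. The hanger stands on z=0, so its offset from the TCP is still known.

Run:
```python
from h import *
effector.command_gripper(.07)
F=force()
for z in np.arange(.062,.0405,-.007):
    env.servo_line([.4245,-.143,z],vel=.06); f=force()-F
    if abs(f[2])>4: print("touch",z,f); break
for o in (.035,.0):
    effector.command_gripper(o,strength=80); print(o,env.get_width(),env.get_finger_force())
env.hold(.3)
e=[env.get_ee_pos() for _ in range(5)]; print(np.round(e,4),force())
np.save("zg.npy",np.mean(e,0))
env.servo_line([.4245,-.143,.12],vel=.15); env.hold(.3)
print(env.get_width(),env.get_finger_force(),force(),env.get_time_s())
cv2.imwrite("pics/g4.png",vision.capture("wrist"))
```

```text
0.035 0.03520271510330897 0.0
0.0 0.022454711518817654 78.56536388397217
[[ 0.4247 -0.1432  0.0413]
 [ 0.4247 -0.1432  0.0413]
 [ 0.4247 -0.1432  0.0413]
 [ 0.4247 -0.1432  0.0413]
 [ 0.4247 -0.1432  0.0413]] [-0.74385026 -0.15336966  3.65692404]
0.02268131546899337 78.41116189956665 [ 0.58087008  0.28689797 -2.09423463] 19.125
```

The hanger is gripped and lifted: 78 N on the pad and about 2 N of weight. Next I'll carry it to the panel and press on gently.

```bash
sed -i 's/^ZH=.*/ZH=.0413+.072/' h.py
python3 - <<'E'
from h import *
env.servo_line([.4245,-.143,.21],vel=.25)
env.move_pose(pose(-.07,0,.09),[np.pi,0,YAW]); go(-.025,0,.013,.1); env.hold(.5)
F=np.mean([force() for _ in range(4)],0); np.save("f0.npy",F)
print(where(),F,env.get_tool_rot(),env.get_finger_force(),env.get_time_s())
for d in np.arange(-.019,.0015,.001):
    go(d,0,.013,.02); f=force()-F
    if d>-.0155: print(round(d*1e3,1),where().round(2),f.round(2))
    if f[0]<-3.5: break
env.hold(.1); print(where().round(2),(force()-F).round(2),env.get_time_s())
cv2.imwrite("pics/g5.png",vision.capture("wrist"))
E
```

```text
[-2.50100161e+01  2.04986313e-02  1.31044680e+01] [ 0.40281309  0.59847252 -2.52161937] [-3.14156303e+00 -1.84356515e-04  1.78638990e-02] 78.51083993911743 22.2833
-15.0 [-14.92  -0.    13.03] [-0.22 -0.55  0.19]
-14.0 [-13.96   0.02  13.01] [-0.66  0.    1.38]
-13.0 [-1.294e+01 -1.000e-02  1.300e+01] [-0.21 -0.96  1.56]
-12.0 [-11.95   0.    13.01] [ 0.44 -0.85  0.63]
-11.0 [-10.94   0.02  13.04] [ 0.31 -0.58  0.54]
-10.0 [-9.950e+00  1.000e-02  1.301e+01] [-0.89 -0.23  0.56]
-9.0 [-8.93 -0.   13.03] [-0.54 -0.13  1.13]
-8.0 [-7.95  0.   13.02] [0.06 0.02 0.54]
-7.0 [-6.950e+00 -1.000e-02  1.301e+01] [-0.84 -0.11  0.61]
-6.0 [-5.930e+00 -1.000e-02  1.302e+01] [-0.67 -1.3   1.16]
-5.0 [-4.95 -0.   13.02] [ 0.24 -0.44 -0.11]
-4.0 [-3.96 -0.03 12.98] [-1.33 -0.27  0.87]
-3.0 [-2.95e+00 -1.00e-02  1.30e+01] [0.01 0.45 0.43]
-2.0 [-1.97e+00  1.00e-02  1.30e+01] [-0.47 -0.82  0.68]
-1.0 [-0.95  0.   13.03] [-1.18 -1.17  0.98]
0.0 [ 0.06 -0.02 13.01] [-0.58  0.01  0.76]
1.0 [ 1.04 -0.   13.  ] [-0.55 -0.98  0.52]
[ 0.99  0.   12.98] [-0.74 -0.38  1.17] 27.8333
```

The lips went past the face without touching, so the tabs dropped straight into the slots. I'll continue in until the back plate meets the panel.

Run:
```python
from h import *
F=np.load("f0.npy")
for d in np.arange(.0015,.009,.0005):
    go(d,0,.013,.01); f=np.mean([force() for _ in range(3)],0)-F
    print(round(d*1e3,1),where().round(2),f.round(2))
    if f[0]<-4: break
env.hold(.2); print(where().round(2),(force()-F).round(2),env.get_time_s())
cv2.imwrite("pics/g5.png",vision.capture("wrist"))
```

```text
1.5 [1.370e+00 1.000e-02 1.292e+01] [-1.19 -0.47  1.33]
2.0 [ 1.4  -0.02 12.86] [-4.33 -1.45  3.22]
[ 1.42 -0.02 12.84] [-5.95 -0.57  2.87] 28.5833
```

Contact comes at d=1.4 mm with 6 N, so the plate is flat with the tabs in and the arm 13 mm above home. Now I'll press straight down.

Run:
```python
from h import *
F=np.load("f0.npy")
h=.013
while h>-.004:
    h-=.0005; go(.0018,0,h,.008); f=force()-F
    print(round(h*1e3,1),where().round(2),f.round(1))
    if f[2]>14 and h<.0015 or np.linalg.norm(f)>20: break
env.hold(.3); print(where().round(2),(force()-F).round(2),env.get_finger_force(),env.get_time_s())
cv2.imwrite("pics/g6.png",vision.capture("wrist"))
```

```text
12.5 [ 1.44  0.02 12.34] [-5.3 -1.1  2.7]
12.0 [1.440e+00 1.000e-02 1.185e+01] [-4.8 -1.6  2.8]
11.5 [ 1.43  0.05 11.35] [-6.  -0.9  2.8]
11.0 [ 1.43  0.06 11.09] [-7.1 -1.1  4.6]
10.5 [ 1.43  0.04 10.92] [-7.3 -1.7  6.3]
10.0 [ 1.41  0.04 10.78] [-8.4 -1.5  7.6]
9.5 [ 1.37  0.04 10.62] [-10.2  -1.5   9.3]
9.0 [ 1.3   0.08 10.37] [-10.8  -2.3  10.4]
8.5 [ 1.2   0.11 10.1 ] [-13.   -1.9  11.5]
8.0 [1.15 0.12 9.87] [-13.7  -1.3  12.9]
7.5 [1.11 0.15 9.63] [-15.5  -2.1  14.7]
[1.11 0.14 9.62] [-14.53  -0.73  14.77] 80.47850847244263 31.6833
```

The horizontal force is climbing along with the vertical. The catch pushes up at the nose and tips the plate's foot into the panel, and friction there adds to the load. I'll ease the depth to hold about 5 N and trim a little nose-down pitch while pressing.

Run:
```python
from h import *
F=np.load("f0.npy")
print(env.get_tool_rot(),env.get_wrist_torque())
d=.0018; h=.0075; p=0
def step():
    env.servo_line(pose(d,0,h),rotation=[np.pi,p,YAW],vel=.01); return np.mean([force() for _ in range(2)],0)-F
for _ in range(3):
    p+=.006; d-=.0002; f=step(); print("trim",p,d,where().round(2),f.round(1),env.get_wrist_torque().round(2))
while h>-.004:
    d+=np.clip((5+f[0])*.00006,-.0004,.0002)
    h-=.0005 if f[2]<16 else 0
    f=step(); print(round(h*1e3,1),round(d*1e3,2),where().round(2),f.round(1))
    if (f[2]>14 and h<.0015) or np.linalg.norm(f)>21 or env.get_time_s()>44: break
print(where().round(2),(force()-F).round(2),env.get_tool_rot().round(4),env.get_wrist_torque().round(2),env.get_time_s())
```

```text
[3.14140594e+00 2.34982736e-03 1.80607566e-02] [-0.17983297  1.87748157  0.05463965]
trim 0.006 0.0015999999999999999 [1.22 0.16 9.59] [-13.1  -1.8  13.8] [-0.12  1.69  0.08]
trim 0.012 0.0013999999999999998 [1.19 0.26 8.85] [-9.7 -0.8  7.7] [-0.01  1.14  0.04]
trim 0.018000000000000002 0.0011999999999999997 [0.56 0.23 7.13] [-6.3 -0.3  2.1] [0.02 0.82 0.05]
7.0 1.12 [0.61 0.14 6.46] [-4.7 -0.4  0.6]
6.5 1.14 [0.72 0.07 5.93] [-3.9 -0.5 -1. ]
6.0 1.21 [ 0.88 -0.01  5.49] [-3.9  0.5 -1.9]
5.5 1.27 [ 0.92 -0.08  5.01] [-4.6 -0.7 -2.6]
5.0 1.3 [ 0.95 -0.09  4.62] [-4.5 -0.3 -2.8]
4.5 1.33 [ 0.99 -0.08  4.22] [-4.4  0.1 -3.6]
4.0 1.37 [ 0.98 -0.06  3.96] [-6.1 -0.9 -0.8]
3.5 1.3 [ 1.01 -0.04  3.71] [-7.2 -0.8  0.5]
3.0 1.17 [ 1.05 -0.03  3.47] [-7.6 -0.5 -0.5]
2.5 1.01 [ 1.06 -0.03  3.21] [-7.3 -0.6  0.5]
2.0 0.87 [ 1.06 -0.03  2.92] [-7.9 -1.   1.1]
1.5 0.7 [ 1.12 -0.    2.72] [-7.6 -0.9  3.2]
1.0 0.54 [1.14 0.02 2.46] [-7.9 -0.3  3. ]
0.5 0.37 [1.16 0.04 2.1 ] [-7.9 -0.8  3.1]
-0.0 0.2 [1.14 0.1  1.68] [-6.8 -0.   3.4]
-0.5 0.09 [1.17 0.09 1.26] [-7.3 -0.   3.3]
-1.0 -0.05 [1.15 0.13 0.79] [-7.1 -0.4  3.3]
-1.5 -0.17 [1.17 0.16 0.46] [-6.9 -0.1  4.5]
-2.0 -0.29 [1.19 0.14 0.27] [-7.6 -0.1  4.4]
-2.5 -0.44 [1.2  0.14 0.15] [-9.  -0.6  6.4]
-3.0 -0.68 [1.21 0.16 0.02] [-7.4 -0.4  7.5]
-3.5 -0.82 [ 1.2   0.16 -0.07] [-9.2 -0.5  8.2]
-4.0 -1.08 [ 1.23  0.18 -0.09] [-9.6 -1.1 10.3]
[ 1.23  0.18 -0.09] [-9.63 -1.11 10.3 ] [-3.1414  0.0125  0.0182] [-0.1   0.95  0.04] 38.2333
```

The force spiked, reversed (the catch snapping over) and then reached a hard stop at h≈−0.1 mm, which agrees with home. I'll seat it with a bit more force and check by picture before letting go.

Run:
```python
from h import *
F=np.load("f0.npy"); rot=[np.pi,.018,YAW]
for d,h in ((-.0012,-.0045),(-.0013,-.005),(-.0013,-.0055)):
    env.servo_line(pose(d,0,h),rotation=rot,vel=.01); f=force()-F; print(where().round(2),f.round(1))
    if np.linalg.norm(f)>18: break
env.hold(.3)
w=vision.capture("wrist"); s=vision.capture("scene"); t=vision.capture("top")
f=lambda a:cv2.resize(a,(400,300))
cv2.imwrite("pics/g7.png",np.vstack([np.hstack([f(w),f(s[150:255,220:360])]),np.hstack([f(t[150:255,210:350]),f(w[0:210,140:420])])]))
print(where().round(2),(force()-F).round(2),env.get_finger_force(),env.get_time_s())
```

```text
[ 1.25  0.16 -0.11] [-10.2  -1.5  12.5]
[ 1.24  0.18 -0.15] [-11.6  -1.6  15.1]
[ 1.21  0.18 -0.19] [-11.13  -1.92  15.31] 80.70568084716797 39.1833
```

View pics/g7.png

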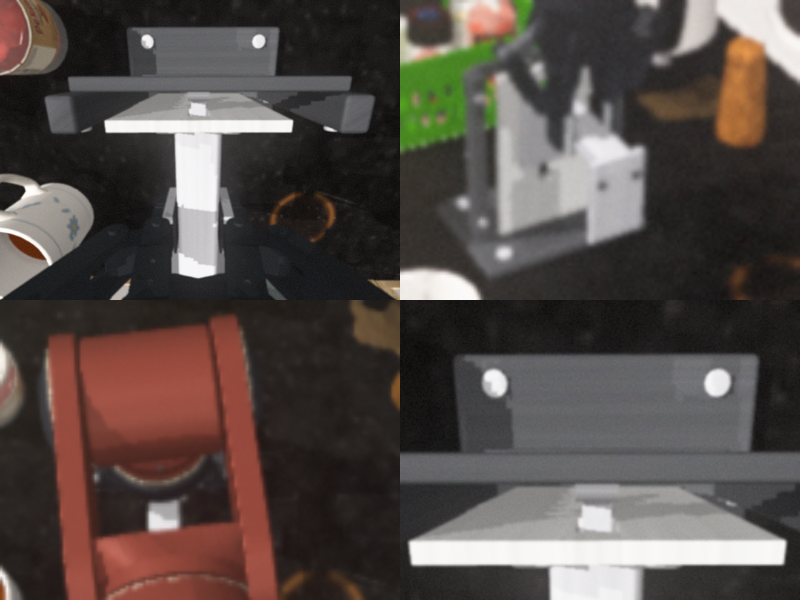

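The bar runs square up to the panel, and the tab is visible behind it at (198,108) in the wrist view. The stop is stiff at h=−0.2 mm, so the arm is home. I'll unload, open and back away upwards.

Run:
```python
from h import *
F=np.load("f0.npy")
env.servo_line(pose(.0003,0,-.0025),rotation=[np.pi,.0155,YAW],vel=.01); print(where().round(2),(force()-F).round(1))
effector.command_gripper(.06); env.hold(.3)
print(where().round(2),env.get_width(),env.get_finger_force(),force())
e=env.get_ee_pos(); env.servo_line(e+[0,0,.1],vel=.1); 
env.servo_line(e+[-.10,0,.12],vel=.15); env.hold(.5)
w=vision.capture("wrist"); s=vision.capture("scene"); t=vision.capture("top")
f=lambda a:cv2.resize(a,(400,300))
cv2.imwrite("pics/g8.png",np.vstack([np.hstack([f(w),f(s[150:255,220:360])]),np.hstack([f(t[150:255,210:350]),f(w[0:210,140:420])])]))
print(force(),env.get_time_s())
```

```text
[1.25 0.12 0.02] [-10.9  -1.5   6.7]
[ 0.29 -0.01 -2.59] 0.06009096493239552 0.0 [-0.09197141 -0.16628685 -0.27067967]
[0.15837253 0.08500416 0.79342123] 43.0167
```

View pics/g8.png

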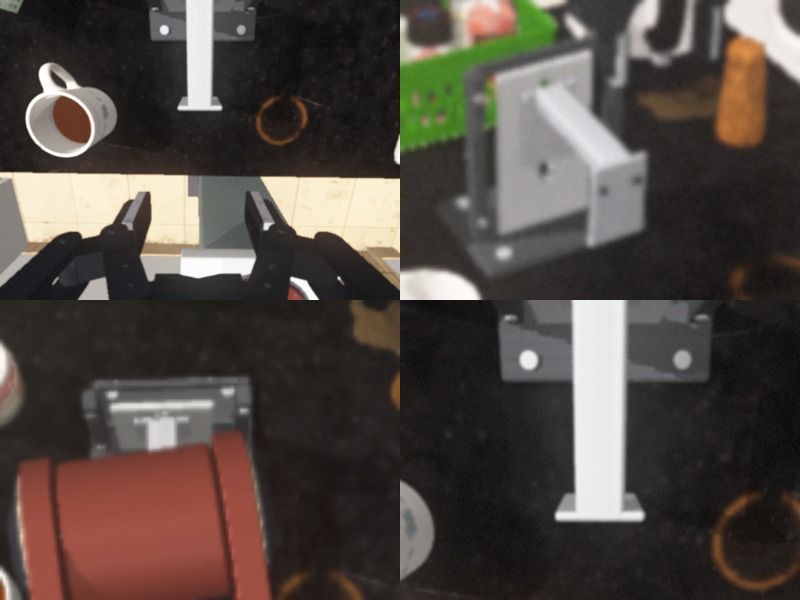

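The hanger hangs by itself, flat on the panel in the upper two slots, and the gripper is clear with about 0 N at the wrist. In the views that show them, the mug and shaker stand where they were.

```bash
python3 -c "
from rig import env
print(env.job_done())"
```

```text
the job is handed in; nothing more can be done
None
```

The hanger arm hangs released in the upper two slots, pressed past the catch to a hard stop at home; I handed the job in at about 43 s, and no verdict came back.

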